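# Load the kiln rack in ware-board order

### The arm

A 6-joint arm with a two-finger parallel gripper is mounted at the origin on the work surface. World frame = base frame: x ahead of the robot, y to its left, z up, the work surface at z = 0. Lengths are in m, angles in rad, forces in N, time in s.
With the tool pointing down it reaches from about 0.375 to 0.9 m from the base axis. Payload 3.1 kg.
Tool frame: the origin (TCP) lies between the finger pads; the fingertips stand 22 mm ahead of it and the grasp point (between the pads) lies 3 mm ahead of it; z points along the fingers, y is the line along which they close (so a half turn about z gives the same grasp; the last joint's range is limited). The gripper opens to 87 mm and grips with 3 to 60 N. Pads are 19 mm wide; open, the fingers measure 117 mm over their backs; the gripper's body (75 mm by 190 mm) begins 51 mm behind the grasp point.
Start: joints at [-1.518, 0.527, 1.433, -0, 1.181, -0.178], TCP at [0.143, -0.608, 0.245] pointing down, gripper open.
Joint ranges: [-3.08, 3.08], [-0.75, 2.2], [0.22, 2.44], [-1.43, 4.57], [0, 2.65], [-2.85, 2.85]. Speed limits (rad/s): [2.79, 2.79, 3.14, 3.14, 3.14, 3.14].

### API

Orientations are given as a unit quaternion [x, y, z, w].
In Python, from rig import get_obs, camera, get_calibration, hand_in, cut_out gives the robot as it stands.
- The arm moves only by the shell command python3 -m inch 'ROWS' [OPENING] [FORCE]. ROWS is JSON, one flat list of numbers, 6 for each row, row after row: the shift along the tool's x, y, z scaled (see below), then the turn, a rotation vector about the tool's x, y, z scaled (see below). A call has 1 to 20 rows; each row is the pose to reach, as a shift and turn from the pose commanded when the call began, along the tool's axes at that moment; what a row does not reach only later rows make up. The controller multiplies each number of a shift by 0.08 m and each number of a turn by 90 degrees. A row lasts 1/12 s, in which the tool goes at most 41.7 mm and 7.16 degrees, less where a joint would pass 70% of its speed; a pose out of reach is approached as far as the arm can. A call with a number of a shift or a turn outside -1 to 1 is refused whole. A call with a gripper value outside its range is refused whole. OPENING is the finger opening in mm, from 0 to 87, set as the call begins (- or left out, the last holds). The fingers move at their own pace and stop on an object; FORCE is the grip in N (left out, the last holds). Time passes only in rows, so rows that repeat a pose let the fingers close. It gives the time, the measured TCP pose, the force, the opening and the grip force at its end, in the units of the state.
- get_obs(): the state, without advancing time (a new reading comes with each control period).
- camera(name): name is "side" or "top"; returns the picture (480x640x3 uint8, red, green, blue); there is no depth.
- get_calibration(name): a dict with "vertical_fov" (degrees; the focal length in pixels is half the picture's height over the tangent of half this angle, whatever the lens; pixels are square), "cx", "cy" (the principal point, pixels), "D" ([k1, k2, p1, p2, k3] as OpenCV has them; the pictures are not rectified), "T" (4x4, takes a point from camera to world coordinates). Camera axes: x right, y down, z forward; pixel columns grow to the right and rows downward; lengths in m; the calibration is good to about 2 mm. A picture is of the moment at which its call begins. get_calibration takes no time and is no camera call.
- hand_in(): hands the job in; it is judged then, once.
Trained networks look in the newest picture that a camera, given by its name, has taken for a name from the list of things; names that differ only in an ending like _2 or _b are one class to them, and where a whole thing is asked for, a point or a joint stands for the part that bears it (a point fixed in the world has none). Each returns a list of dicts, best first, with "conf" (0 to 1); they miss things now and then, are a little off and sometimes report something else, mostly with a low value. They report only what shows in the picture. A call takes as long as a camera call.
- cut_out(camera, thing): "region" (480x640 bool, what is visible of it) and "bbox" ([left, top, right, bottom] in pixels, round what is visible of it).
The state is a dict: "time": time; "q": joint angles; "joint_velocities": joint speeds; "joint_torque": joint torques, N m; "position": TCP position; "tool_rot": TCP orientation; "ft_force": force on the tool from outside, world axes, zero at the start; "moment": the same for the moment, N m; "grip_width": finger opening in m; "grip_force": force on a finger pad.
Only numpy, scipy, OpenCV 4.12 (cv2) and the standard library are available. Lean on these libraries where they do the work, as an engineer would, in place of code of your own. Each camera call takes 0.05 s, during which the arm holds its last target. There are 200 camera calls.

### The job

Four white bisque pieces stand in a row on the wooden ware board; move them all to the reddish kiln rack in the same order counted from the pegs: the piece next to the ware board's peg goes on the disc next to the rack's peg, and so on to the last (the pegs are at opposite ends). Stand each piece upright in the middle of its disc and let go, without tipping any piece over on the way.

Things in the scene. Friction and masses are not known exactly. Their poses are not given: they have to be found in the camera images.
- bottle: Loose: bottle vase of matt white bisque porcelain: round body 46 mm across up to 40 mm above its foot, sloping in to a straight round neck 20 mm across from 56 mm up to 94 mm, dark mouth; 98 mm tall, 38 mm foot, 90 to 156 g. Take it by the neck, about 80 mm above the foot. Origin: centre of its underside, z up.
- tree: Loose: tiered tree of matt white bisque: three stepped conical skirts (54, 44 and 36 mm across, one above the other), then a plain straight round stem 18 mm across from 56 mm to the top at 90 mm; 54 mm foot, 75 to 130 g. Take it by the stem, about 76 mm above the foot. Origin: centre of its underside, z up.
- pot: Loose: squat round pot of matt white bisque: 54 mm across with a straight band from 16 to 36 mm above its foot, 42 mm rim with a wide dark mouth disc; 50 mm tall, 36 mm foot, 90 to 156 g. Take it by the band, about 28 mm above the foot. Origin: centre of its underside, z up.
- square: Loose: square box-shaped jar of matt white bisque: 42 x 42 mm up to 40 mm, with a 34 x 34 mm step on top; 48 mm tall, 90 to 156 g. Its x and y axes are square to its flat sides. Take it by two opposite flat sides, about 27 mm above the foot. Origin: centre of its underside, z up.
- bat_bottle: Fixed round grey plaster bat, 64 mm across and 6 mm thick, lying on the ware board: the one that the bottle vase stands on at the start (the four bats look alike; it marks that piece's place in the row). Origin: centre of its underside, z up; its top is 6 mm higher.
- bat_tree: Fixed round grey plaster bat, 64 mm across and 6 mm thick, lying on the ware board: the one that the tiered tree stands on at the start (the four bats look alike; it marks that piece's place in the row). Origin: centre of its underside, z up; its top is 6 mm higher.
- bat_pot: Fixed round grey plaster bat, 64 mm across and 6 mm thick, lying on the ware board: the one that the squat pot stands on at the start (the four bats look alike; it marks that piece's place in the row). Origin: centre of its underside, z up; its top is 6 mm higher.
- bat_square: Fixed round grey plaster bat, 64 mm across and 6 mm thick, lying on the ware board: the one that the square jar stands on at the start (the four bats look alike; it marks that piece's place in the row). Origin: centre of its underside, z up; its top is 6 mm higher.
- ware_board: Fixed brown wooden ware board, 390 (x) x 100 (y) mm, top 18 mm above the table, with four bats in a row along its x axis at x = -120, -40, 40, 120 mm, y = 0. A dark wooden peg (18 mm thick, 40 mm high) stands at x = -178 mm, at the end nearer the robot, and marks the head of the row. Origin: centre of its underside, z up.
- kiln_rack: Fixed reddish kiln rack: slab 390 (x) x 100 (y) mm, top 18 mm above the table, with four round raised white discs (64 mm across, tops 22 mm above the table) in a row along its x axis at x = -120, -40, 40, 120 mm, y = 0, and low ribs 6 mm wide between them (tops 26 mm above the table). A white peg (18 mm thick, 40 mm high) stands at x = +178 mm, at the end farther from the robot, and marks the head of the row. Origin: centre of its underside, z up.

How it is judged:
By the outcome, as a careful person would: the job done as asked, in the order asked, and still so for the second after the job is handed in, with the robot touching nothing.
It also fails if it takes over 120 s, if anything falls off the work surface, if the arm or the gripper's body presses on something with over 40 N, if the wrist force passes 120 N, or if a joint passes its speed limit or range.

## Working session

There is one attempt and no reset: what is moved stays moved. The work goes in short steps, Python scripts to look and compute and a shell command to move; the robot and the scene stay as the last step left them, time stands still between calls to the robot, and variables do not carry over. Pictures are saved under pics/ and viewed, at most 14 in all, crops included, and the job is handed in when it is done.

```bash
ls; mkdir -p pics; python3 - <<'E'
from rig import *
import cv2,numpy as np
for n in("side","top"):
    im=camera(n);cv2.imwrite(f"pics/{n}0.png",im[:,:,::-1])
    c=get_calibration(n);print(n,c)
print(get_obs())
E
```

```text
pics
side {'vertical_fov': 50.72207989559973, 'cx': 317.3183528462506, 'cy': 237.16822445812582, 'D': array([0.05046102, 0.        , 0.        , 0.        , 0.        ]), 'T': array([[-0.99725022, -0.05225445,  0.0525497 ,  0.48305961],
       [-0.07403592,  0.73375905, -0.67536385,  0.55476937],
       [-0.00326805, -0.67739732, -0.73561008,  0.66222785],
       [ 0.        ,  0.        ,  0.        ,  1.        ]])}
top {'vertical_fov': 53.00606462203503, 'cx': 320.4749906676122, 'cy': 241.0482141259662, 'D': array([-0.06220217,  0.        ,  0.        ,  0.        ,  0.        ]), 'T': array([[ 6.04339401e-03, -9.88571753e-01,  1.50629896e-01,
         4.28846885e-01],
       [-9.99455878e-01, -1.08557542e-02, -3.11464485e-02,
        -1.06082562e-04],
       [ 3.24257003e-02, -1.50359705e-01, -9.88099455e-01,
         8.12200074e-01],
       [ 0.00000000e+00,  0.00000000e+00,  0.00000000e+00,
         1.00000000e+00]])}
{'time': 0.1, 'q': array([-1.51851232e+00,  5.28361682e-01,  1.43378890e+00, -4.69160789e-05,
        1.18138390e+00, -1.78486561e-01]), 'joint_velocities': array([-2.39412891e-03, -2.02383838e-03, -3.67911112e-03, -1.79128586e-03,
        7.11602786e-05, -3.45657868e-04]), 'joint_torque': array([ 3.88824019e-04, -4.40983808e+01, -1.77152306e+01,  6.34548068e-02,
        5.33828465e-02, -5.27653697e-05]), 'position': array([ 0.14294648, -0.60779424,  0.24367183]), 'tool_rot': array([ 9.93349004e-01,  1.15138234e-01,  3.95753397e-05, -9.70350191e-04]), 'ft_force': array([ 0.13891985, -0.20351254,  0.74362283]), 'moment': array([-0.03002402, -0.00841779,  0.04629192]), 'grip_force': 0.0, 'grip_width': 0.08689033223183872}
```

View pics/top0.png

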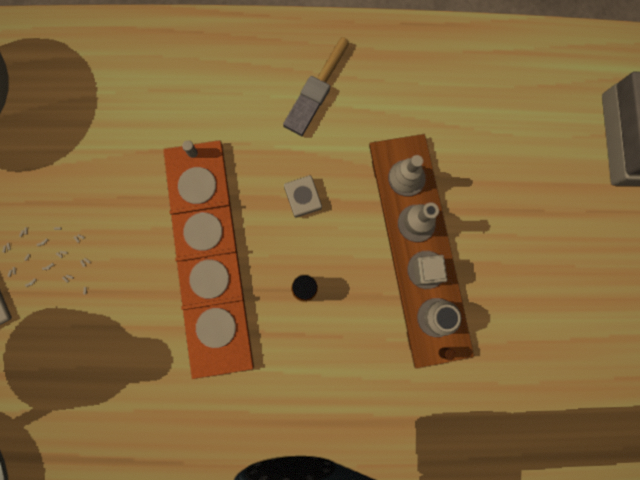

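View pics/side0.png

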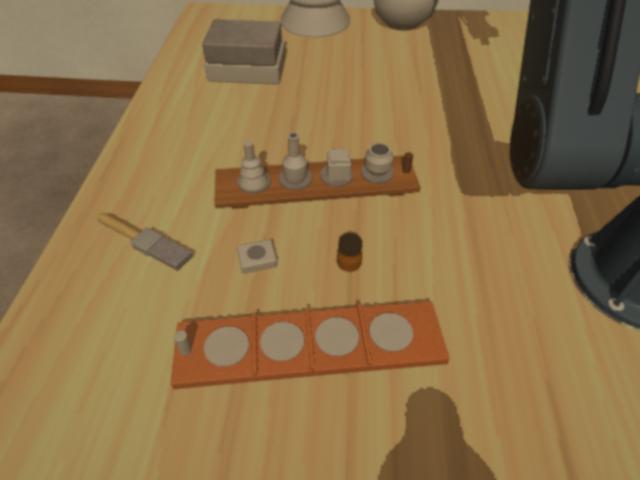

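The top view shows the row from the dark peg (455,352): pot (440,318), square (430,270), bottle (420,220), tree (408,175). The rack's peg is at (190,150) and its discs are at (197,185), (203,231), (209,279) and (215,328). So the pot goes on the far disc, then square, bottle and tree on the nearest. Next I'll fit poses to the silhouettes.

```bash
cat > h.py <<'E'
import numpy as np,cv2
from scipy.optimize import minimize
from rig import *
CAL={n:get_calibration(n) for n in("side","top")}
def proj(n,P):
    c=CAL[n];f=240/np.tan(np.radians(c["vertical_fov"]/2));K=np.array([[f,0,c["cx"]],[0,f,c["cy"]],[0,0,1.]])
    W=np.linalg.inv(c["T"]);return cv2.projectPoints(np.asarray(P,float),cv2.Rodrigues(W[:3,:3])[0],W[:3,3],K,c["D"])[0][:,0]
def ring(d,z,n=40):
    t=np.linspace(0,2*np.pi,n,endpoint=False);return np.c_[d/2*np.cos(t),d/2*np.sin(t),0*t+z]
def box(a,b,z):return np.array([[a/2,b/2,z],[-a/2,b/2,z],[-a/2,-b/2,z],[a/2,-b/2,z]])
M=dict(bottle=[(38,0,46,12),(46,12,46,40),(46,40,20,56),(20,56,20,98)],
 tree=[(54,0,44,18),(44,18,36,37),(36,37,18,56),(18,56,18,90)],
 pot=[(36,0,54,16),(54,16,54,36),(54,36,42,50)],disc=[(64,3,64,4)])
MODEL={k:[np.r_[ring(a/1e3,b/1e3),ring(c/1e3,d/1e3)] for a,b,c,d in v] for k,v in M.items()}
MODEL["square"]=[np.r_[box(.042,.042,0),box(.042,.042,.04)],np.r_[box(.034,.034,.04),box(.034,.034,.048)]]
MODEL["kiln_rack"]=MODEL["ware_board"]=[np.r_[box(.39,.1,0),box(.39,.1,.018)]]
S=4
def mask(n,name,x,y,z,a):
    R=np.array([[np.cos(a),-np.sin(a),0],[np.sin(a),np.cos(a),0],[0,0,1]]);m=np.zeros((480*S//2,640*S//2),np.uint8)
    for part in MODEL[name]:
        h=cv2.convexHull(((proj(n,part@R.T+[x,y,z])+.5)*S/2-.5).astype(np.float32))
        cv2.fillConvexPoly(m,np.round(h*16).astype(np.int32),1,shift=4)
    return m>0
def fit(name,regs,x0,z,yaw):
    big={n:cv2.resize(r.astype(np.float32),None,fx=S/2,fy=S/2,interpolation=cv2.INTER_LINEAR)>.5 for n,r in regs.items()}
    def cost(p):
        return sum(1-(mm&b).sum()/(mm|b).sum() for n,b in big.items() for mm in[mask(n,name,p[0]/100,p[1]/100,z,p[2]/5 if yaw else 0)])
    p0=np.array([x0[0]*100,x0[1]*100]+([x0[2]*5] if yaw else []))
    r=minimize(cost,p0,method="Nelder-Mead",options=dict(initial_simplex=np.vstack([p0]+[p0+d for d in np.eye(len(p0))]),xatol=.005,fatol=1e-4))
    p=r.x;return np.r_[p[:2]/100,p[2]/5 if yaw else 0],r.fun
def back(n,uv,z):
    c=CAL[n];f=240/np.tan(np.radians(c["vertical_fov"]/2));K=np.array([[f,0,c["cx"]],[0,f,c["cy"]],[0,0,1.]])
    d=c["T"][:3,:3]@np.r_[cv2.undistortPoints(np.array([[uv]],float),K,c["D"])[0,0],1];o=c["T"][:3,3];return (o+d*(z-o[2])/d[2])[:2]
def locate(name,z,yaw=False,a0=0,cams=("top","side")):
    regs={}
    for n in cams:
        L=cut_out(n,name)
        if L:
            regs[n]=L[0]["region"];v,u=np.nonzero(regs[n]);print(name,n,round(L[0]["conf"],2),u.mean().round(),v.mean().round(),len(u))
    for sel in [[k] for k in regs]+([list(regs)] if len(regs)>1 else []):
        n=sel[0];v,u=np.nonzero(regs[n]);x0=np.r_[back(n,(u.mean(),v.mean()),z+.02),a0]
        p,c=fit(name,{k:regs[k] for k in sel},x0,z,yaw);print("  ",sel,p.round(4),"cost",round(c,3))
    return p,regs
E
cat > m.py <<'E'
from h import *
for n in CAL: camera(n)
locate("kiln_rack",0,True,.12);locate("ware_board",0,True,.17)
for k in("pot","square","bottle","tree"): locate(k,.024,k=="square",.17)
im=camera("top").astype(int);g=im.min(2)
for u,v in((197,185),(203,231),(209,279),(215,328)):
    s=np.zeros((480,640),bool);s[v-27:v+28,u-27:u+28]=1
    m=s&(im[:,:,2]>.55*im[:,:,0])&(im[:,:,2]>60)
    vv,uu=np.nonzero(m);p,c=fit("disc",{"top":m},np.r_[back("top",(u,v),.022),0],.018,False);print("disc",p[:2].round(4),c.round(3),m.sum())
E
python3 m.py
```

```text
kiln_rack top 0.93 207.0 260.0 14337
kiln_rack side 0.71 306.0 344.0 17359
   ['top'] [0.5245 0.1653 0.171 ] cost 0.02
   ['side'] [0.5259 0.1636 0.1739] cost 0.043
   ['top', 'side'] [0.5248 0.165  0.1706] cost 0.069
ware_board top 0.95 419.0 254.0 8852
ware_board side 0.92 314.0 185.0 4816
   ['top'] [ 0.5425 -0.1946  0.1896] cost 0.371
   ['side'] [ 0.5425 -0.1955  0.1883] cost 0.432
   ['top', 'side'] [ 0.5424 -0.1946  0.1891] cost 0.804
pot top 0.65 443.0 317.0 982
pot side 0.75 378.0 159.0 816
   ['top'] [ 0.4247 -0.2183  0.    ] cost 0.063
   ['side'] [ 0.4258 -0.2177  0.    ] cost 0.036
   ['top', 'side'] [ 0.4255 -0.2183  0.    ] cost 0.106
square top 0.87 429.0 269.0 808
square side 0.74 338.0 166.0 681
   ['top'] [ 0.5008 -0.2007  0.1728] cost 0.096
   ['side'] [ 0.5014 -0.1977  0.0776] cost 0.111
   ['top', 'side'] [ 0.5012 -0.1992  0.1004] cost 0.217
bottle top 0.92 421.0 218.0 835
bottle side 0.76 294.0 161.0 913
   ['top'] [ 0.5832 -0.1855  0.    ] cost 0.066
   ['side'] [ 0.5837 -0.1841  0.    ] cost 0.048
   ['top', 'side'] [ 0.5833 -0.1851  0.    ] cost 0.129
tree top 0.95 407.0 174.0 889
tree side 0.96 252.0 169.0 956
   ['top'] [ 0.6623 -0.1698  0.    ] cost 0.083
   ['side'] [ 0.6615 -0.168   0.    ] cost 0.066
   ['top', 'side'] [ 0.6615 -0.1681  0.    ] cost 0.161
disc [0.6433 0.1848] 0.055 1062
disc [0.5642 0.1716] 0.053 1115
disc [0.4857 0.1575] 0.054 1162
disc [0.4064 0.1444] 0.048 1212
```

```bash
cat > go.py <<'E'
import sys,numpy as np
from scipy.spatial.transform import Rotation as Ro
from rig import get_obs
x,y,z,yaw=map(float,sys.argv[1:5]);o=get_obs();R=Ro.from_quat(o["tool_rot"]);p=o["position"]
T=Ro.from_euler("z",yaw)*Ro.from_euler("x",np.pi)
print("t",round(o["time"],2),"shift",(R.inv().apply(np.array([x,y,z])-p)/.08).round(3),"turn",((R.inv()*T).as_rotvec()/(np.pi/2)).round(3),"w",o["grip_width"].round(4),"F",o["ft_force"].round(1))
E
python3 go.py .4255 -.2183 .175 .19
python3 - <<'E'
from h import *
im=camera("top")[150:340,380:500];im=cv2.resize(im,None,fx=3,fy=3,interpolation=cv2.INTER_CUBIC)[:,:,::-1];cv2.imwrite("pics/c1.png",im)
E
```

```text
Traceback (most recent call last):
  File "go.py", line 6, in <module>
    print("t",round(o["time"],2),"shift",(R.inv().apply(np.array([x,y,z])-p)/.08).round(3),"turn",((R.inv()*T).as_rotvec()/(np.pi/2)).round(3),"w",o["grip_width"].round(4),"F",o["ft_force"].round(1))
                                                                                                                                                   ^^^^^^^^^^^^^^^^^^^^^
AttributeError: 'float' object has no attribute 'round'
```

View pics/c1.png

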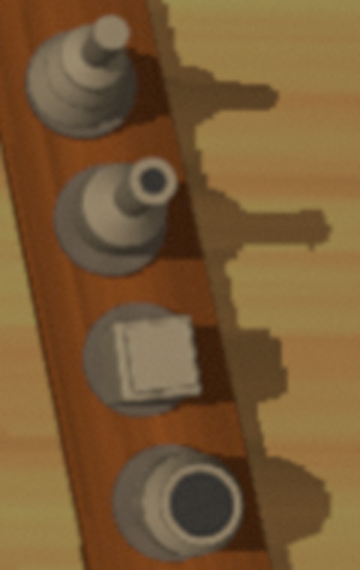

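The crop shows the square's top with its right edge running (190,316)-(200,397), so its yaw is about 0.1 rad, which matches the two-camera fit of 0.10.

```bash
sed -i 's/o\["grip_width"\].round(4)/round(o["grip_width"],4)/' go.py; python3 go.py .4255 -.2183 .175 .19
```

```text
t 0.9 shift [ 4.553 -3.94   0.869] turn [0.    0.    0.026] w 0.0868 F [ 0.7 -0.3  0.1]
```

```bash
python3 -m inch '[0.4,-0.33,0,0,0,0.01, 0.8,-0.66,0,0,0,0.026, 0.9,-0.78,0,0,0,0.026]' 80; python3 -m inch '[0.33,-0.29,0,0,0,0, 0.66,-0.58,0,0,0,0, 0.96,-0.84,0,0,0,0]'; python3 -m inch '[0.33,-0.29,0,0,0,0, 0.66,-0.58,0,0,0,0, 0.96,-0.84,0,0,0,0]'; python3 go.py .4255 -.2183 .175 .19
```

```text
time: 1.15
position: [0.2012, -0.5261, 0.244]
tool_rot: [0.995, 0.095, 0.001, -0.003]
ft_force: [-0.5, 0.9, 0.5]
grip_width: 0.081
grip_force: 0.0
time: 1.4
position: [0.2622, -0.4492, 0.2447]
tool_rot: [0.996, 0.095, 0.0, -0.0]
ft_force: [0.6, -0.4, 0.2]
grip_width: 0.08
grip_force: 0.0
time: 1.65
position: [0.3251, -0.3686, 0.2448]
tool_rot: [0.995, 0.095, 0.0, 0.0]
ft_force: [-0.0, 0.1, 0.7]
grip_width: 0.0799
grip_force: 0.0
t 1.65 shift [ 1.587 -1.607  0.872] turn [ 0. -0.  0.] w 0.0799 F [-0.   0.1  0.7]
```

```bash
python3 -m inch '[0.3,-0.3,0.15,0,0,0, 0.6,-0.6,0.3,0,0,0, 0.9,-0.9,0.45,0,0,0]'; python3 -m inch '[0.3,-0.3,0.2,0,0,0, 0.6,-0.6,0.35,0,0,0, 0.68,-0.7,0.42,0,0,0, 0.68,-0.7,0.42,0,0,0, 0.68,-0.7,0.42,0,0,0]'; python3 go.py .4255 -.2183 .055 .19;python3 - <<'E'
from h import *
im=camera("side")[60:260,200:500];im=cv2.resize(im,None,fx=2,fy=2)[:,:,::-1];cv2.imwrite("pics/c2.png",im)
E
```

```text
time: 1.9
position: [0.3824, -0.2849, 0.2087]
tool_rot: [0.995, 0.095, 0.001, 0.001]
ft_force: [1.2, -0.3, -0.0]
grip_width: 0.0799
grip_force: 0.0
time: 2.32
position: [0.4244, -0.2209, 0.175]
tool_rot: [0.995, 0.096, -0.0, 0.0]
ft_force: [-0.6, -0.0, 0.5]
grip_width: 0.0799
grip_force: 0.0
t 2.32 shift [ 0.02 -0.03  1.5 ] turn [0.    0.    0.001] w 0.0799 F [-0.6 -0.   0.5]
```

View pics/c2.png

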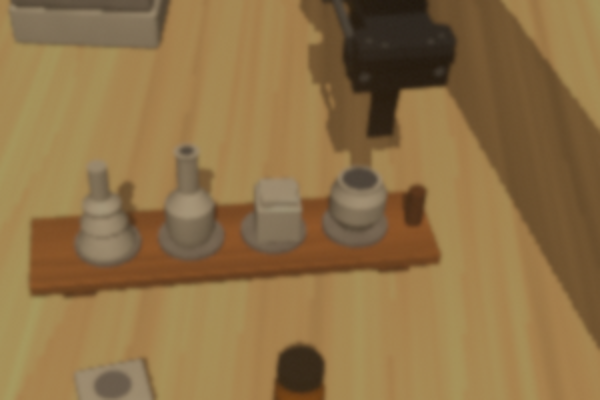

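The gripper is centred over the pot, with its finger at about crop (380,120). I'll descend and grip.

```bash
python3 -m inch '[0.02,-0.03,0.25,0,0,0, 0.02,-0.03,0.5,0,0,0, 0.02,-0.03,0.75,0,0,0, 0.02,-0.03,0.9,0,0,0]'; python3 -m inch '[0,0,0.2,0,0,0, 0,0,0.4,0,0,0, 0,0,0.55,0,0,0, 0,0,0.6,0,0,0, 0,0,0.6,0,0,0, 0,0,0.6,0,0,0]'; python3 go.py .4255 -.2183 .055 .19; python3 -m inch '[0,0,0,0,0,0,0,0,0,0,0,0,0,0,0,0,0,0,0,0,0,0,0,0,0,0,0,0,0,0,0,0,0,0,0,0,0,0,0,0,0,0,0,0,0,0,0,0]' 40 20; python3 go.py .4255 -.2183 .055 .19
```

```text
time: 2.7
position: [0.4248, -0.22, 0.1024]
tool_rot: [0.996, 0.094, 0.0, 0.0]
ft_force: [0.3, -0.1, 1.1]
grip_width: 0.0803
grip_force: 0.0
time: 3.2
position: [0.4255, -0.2194, 0.0555]
tool_rot: [0.996, 0.094, 0.0, 0.001]
ft_force: [-0.4, 0.2, 0.8]
grip_width: 0.0798
grip_force: 0.0
t 3.2 shift [ 0.003 -0.014  0.006] turn [ 0.001 -0.001 -0.001] w 0.0798 F [-0.4  0.2  0.8]
time: 3.87
position: [0.4255, -0.218, 0.0552]
tool_rot: [0.995, 0.095, 0.0, 0.0]
ft_force: [0.2, 0.5, 3.8]
grip_width: 0.0529
grip_force: 20.0
t 3.87 shift [-0.001  0.003  0.003] turn [ 0. -0.  0.] w 0.0529 F [0.2 0.5 3.8]
```

```bash
python3 -m inch '[0,0,-0.05,0,0,0, 0,0,-0.15,0,0,0, 0,0,-0.35,0,0,0, 0,0,-0.55,0,0,0, 0,0,-0.8,0,0,0, 0,0,-1,0,0,0]'; python3 go.py .6432 .185 .12 .19;  python3 -m inch '[0.1,-0.12,0,0,0,0, 0.3,-0.38,0,0,0,0, 0.5,-0.63,0,0,0,0, 0.7,-0.88,0,0,0,0]'; python3 -m inch '[0.2,-0.25,0,0,0,0, 0.4,-0.5,0,0,0,0, 0.6,-0.75,0,0,0,0, 0.7,-0.88,0,0,0,0]'; python3 -m inch '[0.2,-0.25,0,0,0,0, 0.4,-0.5,0,0,0,0, 0.6,-0.75,0,0,0,0, 0.7,-0.88,0,0,0,0]'; python3 -m inch '[0.2,-0.25,0,0,0,0, 0.4,-0.5,0,0,0,0, 0.6,-0.75,0,0,0,0, 0.7,-0.88,0,0,0,0]';python3 go.py .6432 .185 .12 .19
```

```text
time: 4.37
position: [0.4252, -0.2178, 0.1363]
tool_rot: [0.995, 0.095, -0.0, -0.0]
ft_force: [-0.2, 0.1, -1.8]
grip_width: 0.0534
grip_force: 20.0
t 4.37 shift [ 3.627 -4.43   0.204] turn [-0.  0.  0.] w 0.0534 F [-0.2  0.1 -1.8]
time: 4.7
position: [0.4671, -0.1375, 0.1355]
tool_rot: [0.996, 0.094, 0.0, 0.0]
ft_force: [-0.4, -0.5, -0.8]
grip_width: 0.0536
grip_force: 20.0
time: 5.03
position: [0.5094, -0.0562, 0.1353]
tool_rot: [0.995, 0.096, 0.0, -0.0]
ft_force: [0.4, -0.4, -1.3]
grip_width: 0.0533
grip_force: 20.0
time: 5.37
position: [0.5513, 0.0234, 0.1354]
tool_rot: [0.995, 0.096, 0.001, -0.0]
ft_force: [0.3, 0.2, -0.7]
grip_width: 0.0534
grip_force: 20.0
time: 5.7
position: [0.5931, 0.1028, 0.1352]
tool_rot: [0.995, 0.096, 0.001, -0.0]
ft_force: [0.8, -0.1, -0.7]
grip_width: 0.0533
grip_force: 20.0
t 5.7 shift [ 0.81  -0.89   0.191] turn [-0.    -0.001  0.001] w 0.0533 F [ 0.8 -0.1 -0.7]
```

```bash
python3 -m inch '[0.2,-0.25,0,0,0,0, 0.4,-0.5,0,0,0,0, 0.65,-0.75,0,0,0,0, 0.77,-0.85,0,0,0,0, 0.81,-0.89,0,0,0,0, 0.81,-0.89,0,0,0,0, 0.81,-0.89,0,0,0,0]'; python3 go.py .6432 .185 .053 .19;  python3 -m inch '[0,0,0.15,0,0,0, 0,0,0.35,0,0,0, 0,0,0.55,0,0,0, 0,0,0.75,0,0,0, 0,0,0.85,0,0,0, 0,0,0.9,0,0,0, 0,0,0.9,0,0,0, 0,0,0.9,0,0,0]';python3 go.py .6432 .185 .053 .19
python3 - <<'E'
from h import *
a=camera("side")[270:400,150:400];b=camera("top")[120:260,130:330]
cv2.imwrite("pics/c3.png",np.vstack([cv2.resize(a,(500,260)),cv2.resize(b,(500,340))])[:,:,::-1])
E
```

```text
time: 6.28
position: [0.6412, 0.182, 0.1345]
tool_rot: [0.995, 0.095, -0.001, 0.0]
ft_force: [-0.4, -0.2, -0.2]
grip_width: 0.0531
grip_force: 20.0
t 6.28 shift [ 0.034 -0.033  1.019] turn [ 0.     0.002 -0.   ] w 0.0531 F [-0.4 -0.2 -0.2]
time: 6.95
position: [0.6425, 0.1826, 0.0631]
tool_rot: [0.996, 0.095, 0.0, 0.0]
ft_force: [-0.0, 0.4, -1.2]
grip_width: 0.0531
grip_force: 20.0
t 6.95 shift [ 0.014 -0.027  0.127] turn [ 0. -0. -0.] w 0.0531 F [-0.   0.4 -1.2]
```

View pics/c3.png

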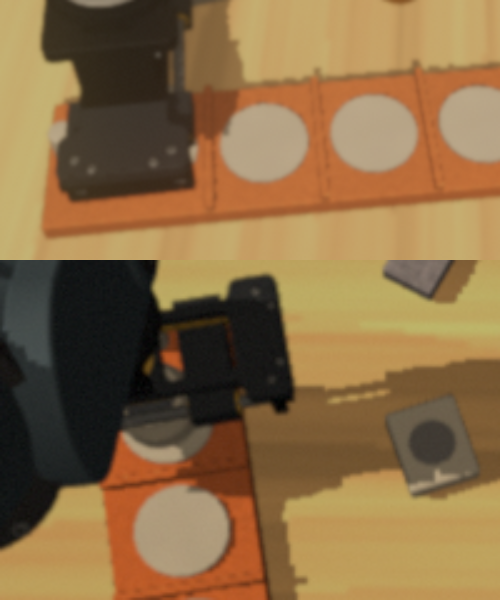

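The gripper hides the pot, but it sits over the far disc. I'll lower it the last 10 mm while watching the force, then release.

```bash
python3 -m inch '[0.014,-0.027,0.04,0,0,0, 0.014,-0.027,0.08,0,0,0, 0.014,-0.027,0.1,0,0,0, 0.014,-0.027,0.115,0,0,0, 0.014,-0.027,0.12,0,0,0, 0.014,-0.027,0.12,0,0,0]';python3 go.py .6432 .185 .053 .19
```

```text
time: 7.55
position: [0.6429, 0.1854, 0.0534]
tool_rot: [0.995, 0.095, -0.0, -0.0]
ft_force: [-1.1, -0.1, -1.6]
grip_width: 0.0528
grip_force: 20.0
t 7.55 shift [0.002 0.006 0.005] turn [-0.  0.  0.] w 0.0528 F [-1.1 -0.1 -1.6]
```

```bash
python3 -m inch '[0,0,0.006,0,0,0, 0,0,0.012,0,0,0, 0,0,0.012,0,0,0]';python3 go.py .6432 .185 .053 .19; python3 -m inch '[0,0,0.006,0,0,0, 0,0,0.012,0,0,0, 0,0,0.012,0,0,0]';python3 go.py .6432 .185 .053 .19
```

```text
time: 7.8
position: [0.643, 0.1854, 0.0533]
tool_rot: [0.995, 0.095, -0.0, -0.0]
ft_force: [-2.1, 0.8, 5.1]
grip_width: 0.0527
grip_force: 20.0
t 7.8 shift [0.002 0.006 0.004] turn [-0. -0.  0.] w 0.0527 F [-2.1  0.8  5.1]
time: 8.05
position: [0.643, 0.1854, 0.0533]
tool_rot: [0.995, 0.095, 0.0, 0.0]
ft_force: [-3.8, -0.0, 9.3]
grip_width: 0.0531
grip_force: 20.0
t 8.05 shift [0.001 0.006 0.003] turn [ 0. -0.  0.] w 0.0531 F [-3.8 -0.   9.3]
```

```bash
python3 -m inch '[0,0,-0.012,0,0,0, 0,0,-0.012,0,0,0, 0,0,-0.012,0,0,0,0,0,-0.012,0,0,0]' 60; python3 -m inch '[0,0,-0.012,0,0,0, 0,0,-0.012,0,0,0, 0,0,-0.1,0,0,0, 0,0,-0.3,0,0,0, 0,0,-0.6,0,0,0, 0,0,-0.9,0,0,0, 0,0,-1,0,0,0]' 76; python3 go.py .5012 -.1992 .17 .10
```

```text
time: 8.38
position: [0.6432, 0.1853, 0.0521]
tool_rot: [0.995, 0.095, 0.0, 0.0]
ft_force: [-0.1, -0.3, 0.3]
grip_width: 0.0595
grip_force: 0.0
time: 8.97
position: [0.6453, 0.1857, 0.1364]
tool_rot: [0.995, 0.095, 0.003, -0.0]
ft_force: [0.1, -0.2, 1.2]
grip_width: 0.0761
grip_force: 0.0
t 8.97 shift [-2.675  4.384 -0.436] turn [ 0.    -0.004  0.057] w 0.0761 F [ 0.1 -0.2  1.2]
```

```bash
python3 -m inch '[-0.15,0.25,-0.1,0,0,0, -0.3,0.5,-0.2,0,0,0.03, -0.45,0.75,-0.3,0,0,0.057, -0.6,0.9,-0.4,0,0,0.057]'; python3 -m inch '[-0.2,0.35,0,0,0,0, -0.4,0.7,0,0,0,0, -0.58,0.98,0,0,0,0]';python3 -m inch '[-0.2,0.35,0,0,0,0, -0.4,0.7,0,0,0,0, -0.58,0.98,0,0,0,0]'; python3 go.py .5012 -.1992 .17 .10
python3 - <<'E'
from h import *
for n in CAL: camera(n)
p,r=locate("pot",.022)
E
```

```text
time: 9.3
position: [0.6092, 0.1038, 0.1645]
tool_rot: [0.999, 0.049, 0.0, 0.0]
ft_force: [0.5, 0.1, -0.7]
grip_width: 0.0759
grip_force: 0.0
time: 9.55
position: [0.5703, 0.0214, 0.1644]
tool_rot: [0.999, 0.05, 0.0, 0.0]
ft_force: [-0.4, -0.2, 0.1]
grip_width: 0.076
grip_force: 0.0
time: 9.8
position: [0.5319, -0.0614, 0.1643]
tool_rot: [0.999, 0.05, -0.0, 0.0]
ft_force: [0.3, -0.4, 0.1]
grip_width: 0.0757
grip_force: 0.0
t 9.8 shift [-0.554  1.675 -0.071] turn [0. 0. 0.] w 0.0757 F [ 0.3 -0.4  0.1]
pot top 0.8 192.0 181.0 968
pot side 0.96 224.0 335.0 1341
   ['top'] [0.6426 0.1856 0.    ] cost 0.047
   ['side'] [0.6429 0.186  0.    ] cost 0.059
   ['top', 'side'] [0.6426 0.1859 0.    ] cost 0.107
```

```bash
python3 -m inch '[-0.1,0.3,0,0,0,0, -0.2,0.6,0,0,0,0, -0.28,0.85,0,0,0,0]';python3 -m inch '[-0.1,0.3,0,0,0,0, -0.2,0.6,0,0,0,0, -0.26,0.78,0,0,0,0, -0.274,0.825,0,0,0,0,-0.274,0.825,0,0,0,0,-0.274,0.825,0,0,0,0]'; python3 go.py .5012 -.1992 .054 .10
```

```text
time: 10.25
position: [0.518, -0.1293, 0.1644]
tool_rot: [0.999, 0.051, 0.0, 0.0]
ft_force: [-0.1, -0.1, -0.1]
grip_width: 0.0759
grip_force: 0.0
time: 10.75
position: [0.5025, -0.1962, 0.1642]
tool_rot: [0.999, 0.051, -0.0, -0.0]
ft_force: [-0.5, 0.1, -0.3]
grip_width: 0.076
grip_force: 0.0
t 10.75 shift [-0.02   0.037  1.378] turn [-0.001  0.     0.001] w 0.076 F [-0.5  0.1 -0.3]
```

```bash
python3 -m inch '[-0.015,0.03,0.2,0,0,0, -0.015,0.03,0.45,0,0,0, -0.015,0.03,0.7,0,0,0, -0.015,0.03,0.8,0,0,0]'; python3 -m inch '[0,0,0.2,0,0,0, 0,0,0.4,0,0,0, 0,0,0.52,0,0,0, 0,0,0.57,0,0,0, 0,0,0.57,0,0,0, 0,0,0.57,0,0,0]'; python3 go.py .5012 -.1992 .054 .10; python3 -m inch '[0,0,0,0,0,0,0,0,0,0,0,0,0,0,0,0,0,0,0,0,0,0,0,0,0,0,0,0,0,0,0,0,0,0,0,0,0,0,0,0,0,0,0,0,0,0,0,0,0,0,0,0,0,0]' 30 20; python3 go.py .5012 -.1992 .054 .10
```

```text
time: 11.08
position: [0.5004, -0.1975, 0.0984]
tool_rot: [0.999, 0.051, -0.002, -0.001]
ft_force: [0.1, -0.1, -0.7]
grip_width: 0.0758
grip_force: 0.0
time: 11.58
position: [0.5017, -0.1998, 0.0552]
tool_rot: [0.999, 0.05, 0.0, 0.0]
ft_force: [-0.0, 0.8, 0.1]
grip_width: 0.0761
grip_force: 0.0
t 11.58 shift [-0.005 -0.008  0.014] turn [ 0.    -0.     0.001] w 0.0761 F [-0.   0.8  0.1]
time: 12.33
position: [0.5013, -0.2001, 0.0549]
tool_rot: [0.999, 0.05, 0.0, 0.0]
ft_force: [-0.4, -0.5, 2.2]
grip_width: 0.0422
grip_force: 19.9
t 12.33 shift [ 0.    -0.011  0.012] turn [ 0. -0.  0.] w 0.0422 F [-0.4 -0.5  2.2]
```

```bash
python3 -m inch '[0,0,-0.05,0,0,0, 0,0,-0.15,0,0,0, 0,0,-0.35,0,0,0, 0,0,-0.55,0,0,0, 0,0,-0.8,0,0,0, 0,0,-1,0,0,0, 0,0,-1,0,0,0]'; python3 go.py .5642 .1717 .12 .17
```

```text
time: 12.92
position: [0.5031, -0.201, 0.1381]
tool_rot: [0.999, 0.05, 0.003, 0.002]
ft_force: [0.2, -0.3, -0.6]
grip_width: 0.0418
grip_force: 20.0
t 12.92 shift [ 1.227 -4.56   0.214] turn [ 0.003 -0.003 -0.044] w 0.0418 F [ 0.2 -0.3 -0.6]
```

```bash
python3 -m inch '[0.06,-0.12,0,0,0,-0.01, 0.12,-0.38,0,0,0,-0.02, 0.18,-0.63,0,0,0,-0.03, 0.24,-0.9,0,0,0,-0.044]'; python3 -m inch '[0.05,-0.25,0,0,0,0, 0.1,-0.5,0,0,0,0, 0.14,-0.75,0,0,0,0, 0.18,-0.95,0,0,0,0]';  python3 -m inch '[0.05,-0.25,0,0,0,0, 0.1,-0.5,0,0,0,0, 0.14,-0.75,0,0,0,0, 0.18,-0.95,0,0,0,0]'; python3 -m inch '[0.05,-0.25,0,0,0,0, 0.1,-0.5,0,0,0,0, 0.14,-0.75,0,0,0,0, 0.18,-0.95,0,0,0,0]'; python3 go.py .5642 .1717 .12 .17
```

```text
time: 13.25
position: [0.5125, -0.1249, 0.1335]
tool_rot: [0.996, 0.085, -0.001, -0.001]
ft_force: [0.8, 0.1, -0.8]
grip_width: 0.0416
grip_force: 20.0
time: 13.58
position: [0.5131, -0.0465, 0.1334]
tool_rot: [0.996, 0.085, -0.002, -0.001]
ft_force: [0.6, 0.4, -1.2]
grip_width: 0.0418
grip_force: 20.0
time: 13.92
position: [0.5143, 0.0306, 0.1334]
tool_rot: [0.996, 0.085, -0.002, -0.001]
ft_force: [-0.1, -0.3, -1.4]
grip_width: 0.0418
grip_force: 20.0
time: 14.25
position: [0.5156, 0.1077, 0.1334]
tool_rot: [0.996, 0.085, -0.002, -0.0]
ft_force: [0.1, 0.1, -1.0]
grip_width: 0.0421
grip_force: 20.0
t 14.25 shift [ 0.735 -0.685  0.165] turn [-0.001  0.002  0.001] w 0.0421 F [ 0.1  0.1 -1. ]
```

```bash
python3 -m inch '[0.25,-0.23,0,0,0,0, 0.5,-0.46,0,0,0,0, 0.65,-0.61,0,0,0,0, 0.735,-0.685,0,0,0,0, 0.735,-0.685,0,0,0,0, 0.735,-0.685,0,0,0,0]'; python3 go.py .5642 .1717 .053 .17;  python3 -m inch '[0,0,0.15,0,0,0, 0,0,0.35,0,0,0, 0,0,0.55,0,0,0, 0,0,0.75,0,0,0, 0,0,0.82,0,0,0, 0,0,0.88,0,0,0, 0,0,0.88,0,0,0, 0,0,0.88,0,0,0]';python3 go.py .5642 .1717 .053 .17
```

```text
time: 14.75
position: [0.5645, 0.1696, 0.1336]
tool_rot: [0.996, 0.085, -0.002, 0.0]
ft_force: [0.2, -0.2, -1.3]
grip_width: 0.0417
grip_force: 20.0
t 14.75 shift [ 0.004 -0.026  1.008] turn [0.    0.002 0.001] w 0.0417 F [ 0.2 -0.2 -1.3]
time: 15.42
position: [0.566, 0.1691, 0.0647]
tool_rot: [0.996, 0.084, 0.0, 0.0]
ft_force: [0.2, 0.9, -1.1]
grip_width: 0.0418
grip_force: 20.0
t 15.42 shift [-0.017 -0.036  0.147] turn [ 0.    -0.    -0.001] w 0.0418 F [ 0.2  0.9 -1.1]
```

```bash
python3 -m inch '[-0.017,-0.03,0.05,0,0,0, -0.017,-0.034,0.09,0,0,0, -0.017,-0.034,0.12,0,0,0, -0.017,-0.034,0.135,0,0,0, -0.017,-0.034,0.135,0,0,0, -0.017,-0.034,0.135,0,0,0]';python3 go.py .5642 .1717 .053 .17; python3 -m inch '[0,0,0.006,0,0,0, 0,0,0.012,0,0,0, 0,0,0.015,0,0,0, 0,0,0.015,0,0,0]';python3 go.py .5642 .1717 .053 .17
```

```text
time: 15.92
position: [0.5642, 0.172, 0.0536]
tool_rot: [0.996, 0.085, 0.0, 0.0]
ft_force: [0.8, -0.3, -1.1]
grip_width: 0.0419
grip_force: 20.0
t 15.92 shift [-0.001  0.004  0.007] turn [ 0. -0. -0.] w 0.0419 F [ 0.8 -0.3 -1.1]
time: 16.25
position: [0.5643, 0.172, 0.053]
tool_rot: [0.996, 0.085, 0.0, -0.0]
ft_force: [-0.8, 0.8, 4.4]
grip_width: 0.0418
grip_force: 20.0
t 16.25 shift [-0.002  0.003 -0.001] turn [ 0. -0. -0.] w 0.0418 F [-0.8  0.8  4.4]
```

```bash
python3 -m inch '[0,0,-0.01,0,0,0, 0,0,-0.01,0,0,0, 0,0,-0.01,0,0,0,0,0,-0.01,0,0,0]' 48; python3 -m inch '[0,0,-0.01,0,0,0, 0,0,-0.01,0,0,0, 0,0,-0.1,0,0,0, 0,0,-0.3,0,0,0, 0,0,-0.6,0,0,0, 0,0,-0.9,0,0,0, 0,0,-1,0,0,0]' 60; python3 go.py .5833 -.1851 .185 .17;python3 -m inch '[0.1,0.15,-0.2,0,0,0, 0.1,0.4,-0.4,0,0,0, 0.1,0.7,-0.65,0,0,0, 0.1,0.95,-0.65,0,0,0]'; python3 -m inch '[-0.15,0.35,0,0,0,0, -0.3,0.7,0,0,0,0, -0.4,0.98,0,0,0,0]';python3 go.py .5833 -.1851 .185 .17
python3 - <<'E'
from h import *
for n in CAL: camera(n)
p,r=locate("square",.022,True,.17)
E
```

```text
time: 16.58
position: [0.5642, 0.172, 0.053]
tool_rot: [0.996, 0.085, -0.0, -0.0]
ft_force: [-0.1, 0.2, 0.2]
grip_width: 0.0477
grip_force: 0.0
time: 17.17
position: [0.5662, 0.1723, 0.1368]
tool_rot: [0.996, 0.085, 0.003, -0.0]
ft_force: [0.9, -0.1, -0.2]
grip_width: 0.06
grip_force: 0.0
t 17.17 shift [-0.539  4.439 -0.605] turn [ 0.    -0.004 -0.   ] w 0.06 F [ 0.9 -0.1 -0.2]
time: 17.5
position: [0.5873, 0.0975, 0.1888]
tool_rot: [0.996, 0.085, 0.004, 0.001]
ft_force: [0.4, -0.5, 0.5]
grip_width: 0.0598
grip_force: 0.0
time: 17.75
position: [0.5655, 0.0141, 0.185]
tool_rot: [0.996, 0.085, -0.001, 0.0]
ft_force: [0.2, -0.9, 0.2]
grip_width: 0.0599
grip_force: 0.0
t 17.75 shift [-2.010e-01  2.492e+00  1.000e-03] turn [ 0.     0.001 -0.   ] w 0.0599 F [ 0.2 -0.9  0.2]
square side 0.64 281.0 332.0 1215
   ['side'] [0.5644 0.1717 0.18  ] cost 0.063
```

The square is on its disc to within 1 mm. The bottle is next.

```bash
python3 -m inch '[-0.03,0.3,0,0,0,0, -0.06,0.6,0,0,0,0, -0.08,0.9,0,0,0,0]'; python3 -m inch '[-0.03,0.3,0,0,0,0, -0.06,0.6,0,0,0,0, -0.08,0.9,0,0,0,0]';  python3 -m inch '[-0.02,0.3,0,0,0,0, -0.04,0.6,0,0,0,0, -0.04,0.69,0,0,0,0, -0.04,0.69,0,0,0,0, -0.04,0.69,0,0,0,0]'; python3 go.py .5833 -.1851 .107 .17
```

```text
time: 18.2
position: [0.5726, -0.0552, 0.1851]
tool_rot: [0.996, 0.086, -0.0, -0.0]
ft_force: [1.0, -1.1, -0.5]
grip_width: 0.0605
grip_force: 0.0
time: 18.45
position: [0.5786, -0.1278, 0.185]
tool_rot: [0.996, 0.086, -0.0, -0.0]
ft_force: [0.3, -0.1, 0.1]
grip_width: 0.0601
grip_force: 0.0
time: 18.87
position: [0.5843, -0.1818, 0.1848]
tool_rot: [0.996, 0.085, -0.0, -0.001]
ft_force: [0.4, 1.1, -0.1]
grip_width: 0.06
grip_force: 0.0
t 18.87 shift [-0.019  0.04   0.973] turn [-0.001  0.    -0.   ] w 0.06 F [ 0.4  1.1 -0.1]
```

```bash
python3 -m inch '[-0.017,0.032,0.15,0,0,0, -0.017,0.032,0.35,0,0,0, -0.017,0.032,0.55,0,0,0, -0.017,0.032,0.75,0,0,0, -0.017,0.032,0.9,0,0,0, -0.017,0.032,0.97,0,0,0, -0.017,0.032,0.97,0,0,0, -0.017,0.032,0.97,0,0,0]'; python3 go.py .5833 -.1851 .107 .17; python3 -m inch '[0,0,0,0,0,0,0,0,0,0,0,0,0,0,0,0,0,0,0,0,0,0,0,0,0,0,0,0,0,0,0,0,0,0,0,0,0,0,0,0,0,0,0,0,0,0,0,0,0,0,0,0,0,0]' 10 20; python3 go.py .5833 -.1851 .107 .17
```

```text
time: 19.53
position: [0.5837, -0.1853, 0.1077]
tool_rot: [0.996, 0.085, -0.0, -0.0]
ft_force: [0.0, -0.1, -0.1]
grip_width: 0.06
grip_force: 0.0
t 19.53 shift [-0.004 -0.004  0.008] turn [-0.  0.  0.] w 0.06 F [ 0.  -0.1 -0.1]
time: 20.28
position: [0.5834, -0.186, 0.1076]
tool_rot: [0.996, 0.085, -0.0, -0.0]
ft_force: [-0.4, 0.7, -0.5]
grip_width: 0.0199
grip_force: 19.9
t 20.28 shift [ 0.001 -0.012  0.007] turn [-0.  0. -0.] w 0.0199 F [-0.4  0.7 -0.5]
```

```bash
python3 -m inch '[0,0,-0.05,0,0,0, 0,0,-0.15,0,0,0, 0,0,-0.35,0,0,0, 0,0,-0.55,0,0,0, 0,0,-0.8,0,0,0, 0,0,-0.95,0,0,0, 0,0,-1,0,0,0, 0,0,-1,0,0,0]'; python3 go.py .4856 .1579 .1856 .17; python3 -m inch '[0,-0.12,0,0,0,0, 0,-0.35,0,0,0,0, 0,-0.6,0,0,0,0, 0,-0.85,0,0,0,0]'; python3 -m inch '[-0.04,-0.25,0,0,0,0, -0.08,-0.5,0,0,0,0, -0.12,-0.75,0,0,0,0, -0.16,-0.95,0,0,0,0]';  python3 -m inch '[-0.04,-0.25,0,0,0,0, -0.08,-0.5,0,0,0,0, -0.12,-0.75,0,0,0,0, -0.16,-0.95,0,0,0,0]'; python3 -m inch '[-0.04,-0.25,0,0,0,0, -0.08,-0.5,0,0,0,0, -0.12,-0.75,0,0,0,0, -0.16,-0.95,0,0,0,0]'; python3 go.py .4856 .1579 .1856 .17
```

```text
time: 20.95
position: [0.5842, -0.1864, 0.1893]
tool_rot: [0.996, 0.085, 0.001, 0.001]
ft_force: [-1.0, -0.5, -2.2]
grip_width: 0.02
grip_force: 19.8
t 20.95 shift [-0.489 -4.451  0.036] turn [ 0.001 -0.002 -0.   ] w 0.02 F [-1.  -0.5 -2.2]
time: 21.28
position: [0.5703, -0.1166, 0.1862]
tool_rot: [0.996, 0.084, -0.002, -0.001]
ft_force: [0.1, 1.0, -1.7]
grip_width: 0.0197
grip_force: 19.8
time: 21.62
position: [0.5442, -0.043, 0.1864]
tool_rot: [0.996, 0.085, -0.002, -0.001]
ft_force: [-1.6, -0.6, -1.5]
grip_width: 0.0198
grip_force: 19.8
time: 21.95
position: [0.5191, 0.029, 0.1869]
tool_rot: [0.996, 0.085, -0.001, -0.001]
ft_force: [0.6, -0.1, -2.4]
grip_width: 0.0202
grip_force: 19.8
time: 22.28
position: [0.4936, 0.1014, 0.1869]
tool_rot: [0.996, 0.085, -0.001, -0.0]
ft_force: [0.3, -0.3, -1.8]
grip_width: 0.0198
grip_force: 19.8
t 22.28 shift [ 0.021 -0.713  0.017] turn [-0.001  0.002  0.   ] w 0.0198 F [ 0.3 -0.3 -1.8]
```

```bash
python3 -m inch '[0.01,-0.23,0,0,0,0, 0.02,-0.46,0,0,0,0, 0.02,-0.61,0,0,0,0, 0.02,-0.69,0,0,0,0, 0.02,-0.69,0,0,0,0, 0.02,-0.69,0,0,0,0, 0.02,-0.69,0,0,0,0]'; python3 go.py .4856 .1579 .1056 .17;  python3 -m inch '[0,0,0.15,0,0,0, 0,0,0.35,0,0,0, 0,0,0.55,0,0,0, 0,0,0.75,0,0,0, 0,0,0.82,0,0,0, 0,0,0.88,0,0,0, 0,0,0.88,0,0,0, 0,0,0.88,0,0,0, 0,0,0.88,0,0,0]';python3 go.py .4856 .1579 .1056 .17
python3 - <<'E'
from h import *
a=camera("side")[230:400,200:450]
cv2.imwrite("pics/c4.png",cv2.resize(a,(500,340))[:,:,::-1])
E
```

```text
time: 22.87
position: [0.4881, 0.1534, 0.1875]
tool_rot: [0.996, 0.084, -0.0, 0.0]
ft_force: [0.0, -0.5, -1.6]
grip_width: 0.0202
grip_force: 19.8
t 22.87 shift [-0.021 -0.061  1.024] turn [ 0.     0.    -0.001] w 0.0202 F [ 0.  -0.5 -1.6]
time: 23.62
position: [0.4887, 0.1538, 0.118]
tool_rot: [0.996, 0.085, 0.001, 0.0]
ft_force: [0.2, -0.5, -1.3]
grip_width: 0.0196
grip_force: 19.8
t 23.62 shift [-0.029 -0.057  0.154] turn [ 0.    -0.001 -0.   ] w 0.0196 F [ 0.2 -0.5 -1.3]
```

View pics/c4.png

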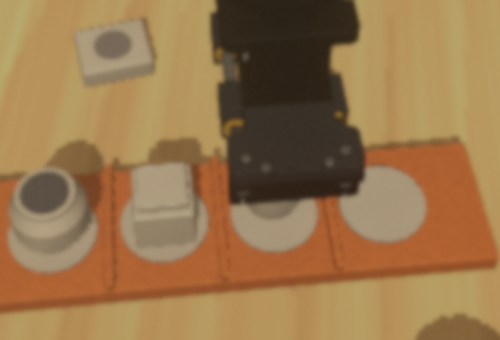

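The crop shows the pot (45,220) and the square (165,210) centred on their discs. The bottle is over the third disc (273,215). I'll correct the lateral offset and set it down.

```bash
python3 -m inch '[-0.015,-0.03,0.03,0,0,0, -0.029,-0.057,0.06,0,0,0, -0.029,-0.057,0.1,0,0,0, -0.029,-0.057,0.13,0,0,0, -0.029,-0.057,0.14,0,0,0, -0.029,-0.057,0.14,0,0,0, -0.029,-0.057,0.14,0,0,0]';python3 go.py .4856 .1579 .1056 .17; python3 -m inch '[0,0,0.006,0,0,0, 0,0,0.012,0,0,0, 0,0,0.015,0,0,0, 0,0,0.015,0,0,0]';python3 go.py .4856 .1579 .1056 .17
```

```text
time: 24.25
position: [0.4849, 0.158, 0.1059]
tool_rot: [0.996, 0.085, -0.0, 0.0]
ft_force: [0.2, -0.0, -1.1]
grip_width: 0.0202
grip_force: 19.8
t 24.25 shift [0.008 0.002 0.003] turn [ 0.  0. -0.] w 0.0202 F [ 0.2 -0.  -1.1]
time: 24.58
position: [0.4852, 0.158, 0.1054]
tool_rot: [0.996, 0.085, 0.0, -0.0]
ft_force: [-0.8, 0.6, 3.7]
grip_width: 0.02
grip_force: 20.0
t 24.58 shift [ 0.005  0.003 -0.002] turn [-0.    -0.001 -0.   ] w 0.02 F [-0.8  0.6  3.7]
```

```bash
python3 -m inch '[0,0,-0.008,0,0,0, 0,0,-0.008,0,0,0, 0,0,-0.008,0,0,0,0,0,-0.008,0,0,0]' 28; python3 -m inch '[0,0,-0.008,0,0,0, 0,0,-0.008,0,0,0,0,0,-0.008,0,0,0, 0,0,-0.008,0,0,0, 0,0,-0.1,0,0,0, 0,0,-0.3,0,0,0, 0,0,-0.6,0,0,0, 0,0,-0.9,0,0,0, 0,0,-1,0,0,0]' 60; python3 -m inch '[0.1,0.3,0,0,0,0, 0.2,0.6,0,0,0,0, 0.3,0.88,0,0,0,0]'; python3 -m inch '[0.1,0.3,0,0,0,0, 0.2,0.6,0,0,0,0, 0.3,0.88,0,0,0,0]'; python3 -m inch '[0.1,0.3,0,0,0,0, 0.2,0.6,0,0,0,0, 0.3,0.88,0,0,0,0]'; python3 go.py .6615 -.1683 .185 .17
python3 - <<'E'
from h import *
for n in CAL: camera(n)
p,r=locate("bottle",.022)
E
```

```text
time: 24.92
position: [0.485, 0.1579, 0.1053]
tool_rot: [0.996, 0.085, 0.0, 0.0]
ft_force: [-0.2, -0.2, 0.9]
grip_width: 0.0275
grip_force: 0.0
time: 25.67
position: [0.4867, 0.1582, 0.1887]
tool_rot: [0.996, 0.085, 0.003, -0.0]
ft_force: [0.8, 0.3, 0.9]
grip_width: 0.0596
grip_force: 0.0
time: 25.92
position: [0.5206, 0.0921, 0.1859]
tool_rot: [0.996, 0.085, 0.0, 0.0]
ft_force: [0.8, 0.2, -0.5]
grip_width: 0.0601
grip_force: 0.0
time: 26.17
position: [0.5562, 0.0261, 0.1853]
tool_rot: [0.996, 0.085, -0.0, 0.0]
ft_force: [0.3, 0.3, -0.0]
grip_width: 0.0596
grip_force: 0.0
time: 26.42
position: [0.5917, -0.0393, 0.1852]
tool_rot: [0.996, 0.084, -0.0, -0.0]
ft_force: [0.1, 0.2, -0.5]
grip_width: 0.0599
grip_force: 0.0
t 26.42 shift [5.890e-01 1.736e+00 1.000e-03] turn [-0.     0.    -0.001] w 0.0599 F [ 0.1  0.2 -0.5]
bottle top 0.65 192.0 181.0 909
bottle side 0.55 338.0 320.0 1389
   ['top'] [0.6412 0.1838 0.    ] cost 0.159
   ['side'] [0.485  0.1585 0.    ] cost 0.047
   ['top', 'side'] [0.6412 0.1838 0.    ] cost 1.159
```

```bash
python3 -m inch '[0.1,0.3,0,0,0,0, 0.2,0.6,0,0,0,0, 0.3,0.88,0,0,0,0]'; python3 -m inch '[0.1,0.3,0,0,0,0, 0.2,0.6,0,0,0,0, 0.27,0.78,0,0,0,0, 0.285,0.84,0,0,0,0, 0.285,0.84,0,0,0,0, 0.285,0.84,0,0,0,0, 0.285,0.84,0,0,0,0]'; python3 go.py .6615 -.1683 .103 .17
```

```text
time: 26.87
position: [0.6264, -0.1023, 0.1853]
tool_rot: [0.996, 0.086, -0.001, -0.0]
ft_force: [0.4, -0.8, 0.3]
grip_width: 0.0599
grip_force: 0.0
time: 27.45
position: [0.6598, -0.1638, 0.1852]
tool_rot: [0.996, 0.085, -0.001, -0.001]
ft_force: [1.2, -0.0, -0.1]
grip_width: 0.06
grip_force: 0.0
t 27.45 shift [0.013 0.061 1.027] turn [-0.001  0.001  0.001] w 0.06 F [ 1.2 -0.  -0.1]
```

```bash
python3 -m inch '[0.013,0.055,0.15,0,0,0, 0.013,0.055,0.35,0,0,0, 0.013,0.055,0.55,0,0,0, 0.013,0.055,0.75,0,0,0, 0.013,0.055,0.9,0,0,0, 0.013,0.055,0.98,0,0,0, 0.013,0.055,1,0,0,0, 0.013,0.055,1,0,0,0]'; python3 go.py .6615 -.1683 .103 .17; python3 -m inch '[0,0,0.015,0,0,0,0,0,0.015,0,0,0,0,0,0.015,0,0,0,0,0,0.015,0,0,0,0,0,0.015,0,0,0,0,0,0.015,0,0,0,0,0,0.015,0,0,0,0,0,0.015,0,0,0,0,0,0.015,0,0,0]' 10 20; python3 go.py .6615 -.1683 .103 .17
```

```text
time: 28.12
position: [0.6625, -0.1697, 0.1049]
tool_rot: [0.996, 0.085, -0.0, -0.0]
ft_force: [0.4, 1.0, 0.4]
grip_width: 0.06
grip_force: 0.0
t 28.12 shift [-0.009 -0.019  0.024] turn [-0.  0. -0.] w 0.06 F [0.4 1.  0.4]
time: 28.87
position: [0.6625, -0.1698, 0.1041]
tool_rot: [0.996, 0.085, -0.0, -0.0]
ft_force: [1.1, 0.3, 0.0]
grip_width: 0.0173
grip_force: 19.9
t 28.87 shift [-0.009 -0.021  0.014] turn [-0.  0. -0.] w 0.0173 F [1.1 0.3 0. ]
```

```bash
python3 -m inch '[0,0,-0.05,0,0,0, 0,0,-0.15,0,0,0, 0,0,-0.35,0,0,0, 0,0,-0.55,0,0,0, 0,0,-0.8,0,0,0, 0,0,-0.95,0,0,0, 0,0,-1,0,0,0, 0,0,-1,0,0,0]'; python3 go.py .4065 .1445 .1021 .17; python3 -m inch '[-0.1,-0.12,-0.1,0,0,0, -0.25,-0.35,-0.2,0,0,0, -0.4,-0.6,-0.3,0,0,0, -0.55,-0.85,-0.4,0,0,0]'; python3 -m inch '[-0.14,-0.25,0,0,0,0, -0.28,-0.5,0,0,0,0, -0.42,-0.75,0,0,0,0, -0.53,-0.95,0,0,0,0]'; python3 -m inch '[-0.14,-0.25,0,0,0,0, -0.28,-0.5,0,0,0,0, -0.42,-0.75,0,0,0,0, -0.53,-0.95,0,0,0,0]'; python3 -m inch '[-0.14,-0.25,0,0,0,0, -0.28,-0.5,0,0,0,0, -0.42,-0.75,0,0,0,0, -0.53,-0.95,0,0,0,0]'; python3 go.py .4065 .1445 .1021 .17
```

```text
time: 29.53
position: [0.6634, -0.1703, 0.186]
tool_rot: [0.996, 0.085, 0.001, 0.001]
ft_force: [-0.3, -0.3, -1.4]
grip_width: 0.0177
grip_force: 19.9
t 29.53 shift [-2.504 -4.422  1.034] turn [ 0.001 -0.002 -0.   ] w 0.0177 F [-0.3 -0.3 -1.4]
time: 29.87
position: [0.6062, -0.1097, 0.2149]
tool_rot: [0.996, 0.084, -0.001, -0.001]
ft_force: [0.3, 0.0, -0.9]
grip_width: 0.0173
grip_force: 19.9
time: 30.2
position: [0.5508, -0.041, 0.215]
tool_rot: [0.996, 0.085, -0.002, -0.001]
ft_force: [0.1, 0.2, -1.5]
grip_width: 0.0174
grip_force: 19.9
time: 30.53
position: [0.4962, 0.0265, 0.2151]
tool_rot: [0.996, 0.085, -0.002, -0.001]
ft_force: [0.3, -0.4, -1.3]
grip_width: 0.0175
grip_force: 19.9
time: 30.87
position: [0.4416, 0.094, 0.2153]
tool_rot: [0.996, 0.085, -0.002, -0.0]
ft_force: [-0.5, -0.2, -1.1]
grip_width: 0.0175
grip_force: 19.9
t 30.87 shift [-0.321 -0.695  1.417] turn [-0.001  0.002 -0.   ] w 0.0175 F [-0.5 -0.2 -1.1]
```

```bash
python3 -m inch '[-0.1,-0.23,0,0,0,0, -0.2,-0.46,0,0,0,0, -0.28,-0.61,0,0,0,0, -0.31,-0.68,0,0,0,0, -0.31,-0.68,0,0,0,0, -0.31,-0.68,0,0,0,0, -0.31,-0.68,0,0,0,0]';  python3 -m inch '[0,0,0.15,0,0,0, 0,0,0.35,0,0,0, 0,0,0.55,0,0,0, 0,0,0.7,0,0,0, 0,0,0.8,0,0,0, 0,0,0.8,0,0,0, 0,0,0.8,0,0,0]';python3 go.py .4065 .1445 .1021 .17
```

```text
time: 31.45
position: [0.4111, 0.1419, 0.2161]
tool_rot: [0.996, 0.084, 0.0, 0.0]
ft_force: [-0.3, -0.4, -0.5]
grip_width: 0.0173
grip_force: 19.9
time: 32.03
position: [0.4107, 0.142, 0.152]
tool_rot: [0.996, 0.084, -0.0, 0.0]
ft_force: [-0.4, -0.1, -0.6]
grip_width: 0.0176
grip_force: 19.9
t 32.03 shift [-0.046 -0.04   0.624] turn [-0.     0.    -0.001] w 0.0176 F [-0.4 -0.1 -0.6]
```

```bash
python3 -m inch '[-0.046,-0.04,0.1,0,0,0, -0.046,-0.04,0.25,0,0,0, -0.046,-0.04,0.4,0,0,0, -0.046,-0.04,0.5,0,0,0, -0.046,-0.04,0.55,0,0,0, -0.046,-0.04,0.55,0,0,0, -0.046,-0.04,0.55,0,0,0]'; python3 go.py .4065 .1445 .1021 .17
python3 - <<'E'
from h import *
a=camera("side")[230:400,200:450]
cv2.imwrite("pics/c5.png",cv2.resize(a,(500,340))[:,:,::-1])
E
```

```text
time: 32.62
position: [0.4066, 0.1449, 0.1085]
tool_rot: [0.996, 0.085, 0.0, -0.0]
ft_force: [-0.5, 0.7, -1.3]
grip_width: 0.0175
grip_force: 19.9
t 32.62 shift [-0.001  0.005  0.08 ] turn [ 0. -0. -0.] w 0.0175 F [-0.5  0.7 -1.3]
```

View pics/c5.png

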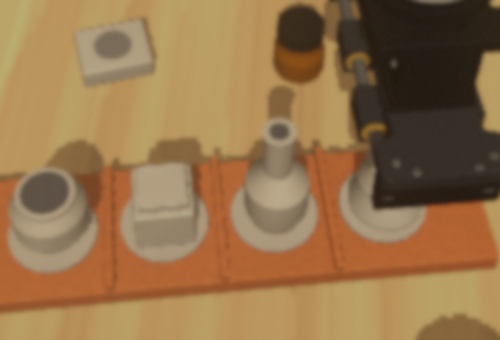

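The bottle (275,190) stands upright and centred, and the tree is over the near disc (385,205). I'll set the tree down.

```bash
python3 -m inch '[0,0,0.03,0,0,0, 0,0,0.055,0,0,0, 0,0,0.068,0,0,0, 0,0,0.07,0,0,0, 0,0,0.07,0,0,0]';python3 go.py .4065 .1445 .1021 .17; python3 -m inch '[0,0,0.006,0,0,0, 0,0,0.012,0,0,0, 0,0,0.015,0,0,0, 0,0,0.015,0,0,0]';python3 go.py .4065 .1445 .1021 .17
```

```text
time: 33.08
position: [0.4061, 0.1449, 0.1026]
tool_rot: [0.996, 0.085, -0.0, 0.0]
ft_force: [-0.2, -0.0, -0.6]
grip_width: 0.0177
grip_force: 19.9
t 33.08 shift [0.004 0.006 0.006] turn [-0.  0. -0.] w 0.0177 F [-0.2 -0.  -0.6]
time: 33.42
position: [0.4063, 0.1451, 0.1019]
tool_rot: [0.996, 0.085, 0.0, -0.0]
ft_force: [-0.9, 0.1, 4.8]
grip_width: 0.0173
grip_force: 19.9
t 33.42 shift [ 0.001  0.008 -0.002] turn [-0.    -0.001 -0.   ] w 0.0173 F [-0.9  0.1  4.8]
```

Next: release, rise, and back off sideways toward the middle of the table to clear the view.

```bash
python3 -m inch '[0,0,-0.008,0,0,0, 0,0,-0.008,0,0,0, 0,0,-0.008,0,0,0,0,0,-0.008,0,0,0]' 28; python3 -m inch '[0,0,-0.008,0,0,0, 0,0,-0.008,0,0,0,0,0,-0.008,0,0,0, 0,0,-0.008,0,0,0, 0,0,-0.1,0,0,0, 0,0,-0.3,0,0,0, 0,0,-0.6,0,0,0, 0,0,-0.9,0,0,0, 0,0,-1,0,0,0]' 60; python3 -m inch '[0.1,0.3,-0.2,0,0,0, 0.2,0.6,-0.4,0,0,0, 0.3,0.88,-0.5,0,0,0]'; python3 -m inch '[0,0.3,0,0,0,0, 0,0.6,0,0,0,0, 0,0.9,0,0,0,0]'; python3 -m inch '[0,0.3,0,0,0,0, 0,0.6,0,0,0,0, 0,0.9,0,0,0,0]';  python3 -m inch '[0,0.3,0,0,0,0, 0,0.6,0,0,0,0, 0,0.9,0,0,0,0,0,0.9,0,0,0,0,0,0.9,0,0,0,0]'
python3 - <<'E'
from h import *
I=[camera("side")[230:410,150:480],camera("top")[110:390,140:320]]
cv2.imwrite("pics/c6.png",np.hstack([cv2.resize(I[0],(500,273)),np.zeros((273,20,3),np.uint8),cv2.resize(I[1],(175,273))])[:,:,::-1])
for k in("pot","square","bottle","tree"): locate(k,.022,k=="square",.17)
E
```

```text
time: 33.75
position: [0.4062, 0.1449, 0.102]
tool_rot: [0.996, 0.085, 0.0, 0.0]
ft_force: [0.1, -0.1, -0.7]
grip_width: 0.0271
grip_force: 0.0
time: 34.5
position: [0.4076, 0.1451, 0.185]
tool_rot: [0.996, 0.085, 0.003, 0.0]
ft_force: [0.0, -0.1, 0.8]
grip_width: 0.0597
grip_force: 0.0
time: 34.75
position: [0.4424, 0.0789, 0.2238]
tool_rot: [0.996, 0.085, 0.001, 0.0]
ft_force: [1.1, 0.2, 0.5]
grip_width: 0.0598
grip_force: 0.0
time: 35.0
position: [0.4538, 0.0075, 0.2223]
tool_rot: [0.996, 0.085, 0.0, 0.0]
ft_force: [0.1, 0.9, -0.7]
grip_width: 0.06
grip_force: 0.0
time: 35.25
position: [0.4656, -0.0634, 0.222]
tool_rot: [0.996, 0.085, -0.0, -0.0]
ft_force: [-0.2, 0.7, 0.4]
grip_width: 0.06
grip_force: 0.0
time: 35.67
position: [0.478, -0.1343, 0.2218]
tool_rot: [0.997, 0.083, -0.0, -0.0]
ft_force: [-0.1, -0.3, -0.4]
grip_width: 0.06
grip_force: 0.0
pot top 0.79 192.0 181.0 924
pot side 0.61 224.0 335.0 1406
   ['top'] [0.6418 0.1858 0.    ] cost 0.074
   ['side'] [0.6421 0.1867 0.    ] cost 0.05
   ['top', 'side'] [0.642  0.1864 0.    ] cost 0.128
square top 0.79 199.0 229.0 828
square side 0.93 282.0 332.0 1186
   ['top'] [0.5635 0.1712 0.2747] cost 0.116
   ['side'] [0.5642 0.172  0.1955] cost 0.087
   ['top', 'side'] [0.5639 0.1716 0.1987] cost 0.216
bottle top 0.93 204.0 277.0 768
   ['top'] [0.4852 0.1589 0.    ] cost 0.054
tree top 0.9 213.0 329.0 878
tree side 0.89 394.0 323.0 1429
   ['top'] [0.4046 0.1467 0.    ] cost 0.054
   ['side'] [0.4058 0.1451 0.    ] cost 0.073
   ['top', 'side'] [0.4053 0.1459 0.    ] cost 0.154
```

View pics/c6.png

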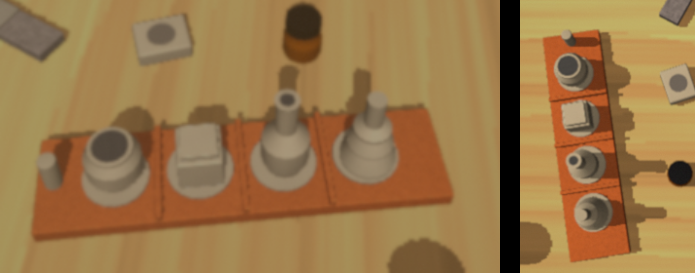

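All four pieces stand upright and centred to within about 2 mm. From the rack's peg (48,170) the order is pot, square, bottle, tree, as asked, and the gripper is clear.

```bash
python3 -c "from rig import hand_in;print(hand_in())"
```

```text
the job is handed in; nothing more can be done
None
```

The job is handed in: pot, square jar, bottle and tree stand upright on the kiln rack in that order from its peg, each within about 2 mm of its disc's centre, finished at about 36 s on the robot's clock.

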